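# Load the line-up trough from a tray and hang the tray away

## Robot

A 6-joint arm with a two-finger parallel gripper is mounted at the origin on the work surface. World frame = base frame: x ahead of the robot, y to its left, z up, the work surface at z = 0. Lengths are in mm, angles in rad, forces in N, time in s.
With the tool pointing down it reaches from about 300 to 875 mm from the base axis. Payload 6.4 kg.
Tool frame: the origin (TCP) lies at the very end of the fingers, on their centre line; the grasp point (between the pads) lies 19 mm behind it; z points along the fingers, y is the line along which they close (so a half turn about z gives the same grasp; the last joint's range is limited). The gripper opens to 85 mm and grips with 20 to 120 N. Pads are 22 mm wide; open, the fingers measure 114 mm over their backs; the gripper's body (76 mm by 85 mm) begins 54 mm behind the grasp point. The pads swing forward as they close: fully open they stand 13 mm farther back than shut.
Start: joints at [-1.45, 0.181, 1.607, -0, 1.354, -0.206], TCP at [184.599, -544.577, 231.288] pointing down, gripper open.
Joint ranges: [-2.99, 2.99], [-0.89, 2.07], [0.3, 2.58], [-1.14, 4.28], [0, 2.63], [-3.12, 3.12]. Speed limits (rad/s): [2.57, 2.57, 3.01, 3.14, 3.14, 3.14].

## Interface

Orientations are given as a rotation vector (axis times angle).
In Python, from rig import arm, get_image, camera_model, masks_of, spot_point gives the robot as it stands.
- The arm moves only by the shell command python3 -m handwheel 'ROWS' [OPENING]. ROWS is JSON, one flat list of numbers, 4 for each row, row after row: the shift along the tool's x, y, z in mm, then the turn about the tool's z in rad. In form: [tx, ty, tz, roll, tx, ty, tz, roll, ...]. A call has 1 to 20 rows; each row is the pose to reach, as a shift and turn from the pose commanded when the call began, along the tool's axes at that moment; what a row does not reach only later rows make up. A row lasts 1/12 s, in which the tool goes at most 41.7 mm and 7.16 degrees, less where a joint would pass 70% of its speed; a pose out of reach is approached as far as the arm can. A call with a gripper value outside its range is refused whole. OPENING is the opening, from 0 (shut) to 1 (fully open), set as the call begins (- or left out, the last holds). The fingers move at their own pace and stop on an object; the grip force is fixed at half the most. Time passes only in rows, so rows that repeat a pose let the fingers close. It gives the time, the measured TCP pose, the force, the opening and the grip force at its end, in the units of the state.
- arm.observe(): the state, without advancing time (a new reading comes with each control period).
- get_image(name): name is "scene" or "top" or "wrist"; returns (picture, depth): 400x640x3 uint8, red, green, blue; 400x640 float32, mm along the optical axis (not along the pixel's ray), 0 where there is no reading.
- camera_model(name): a dict with "fx", "fy", "cx", "cy" (pixels), "position" and "rotation" of the camera in the world. Camera axes: x right, y up, looking along -z (the intrinsics and any distortion apply to the point x, -y, -z); pixel columns grow to the right and rows downward; lengths in mm; the calibration is good to about 2 mm. The wrist camera is an equidistant fisheye: a pixel r from the principal point sees the ray r / f radians off the axis. A picture is of the moment at which its call begins: read the wrist's pose just before it. camera_model takes no time and is no camera call; for the wrist camera it gives the pose at the moment of the call.
- arm.close_job(): hands the job in; it is judged then, once.
Trained networks look in the newest picture that a camera, given by its name, has taken for a name from the list of things; names that differ only in an ending like _2 or _b are one class to them, and where a whole thing is asked for, a point or a joint stands for the part that bears it (a point fixed in the world has none). Each returns a list of dicts, best first, with "conf" (0 to 1); they miss things now and then, are a little off and sometimes report something else, mostly with a low value. They report only what shows in the picture. A call takes as long as a camera call.
- masks_of(camera, target): "region" (400x640 bool, what is visible of it).
- spot_point(camera, target): "xyz" ([x, y, z] in mm, in world coordinates, good to about 4 mm: a listed point, or the origin of a listed thing).
The state is a dict: "time": time; "qpos": joint angles; "qvel": joint speeds; "joint_efforts": joint torques, N m; "eef_pos": TCP position; "ee_rot": TCP orientation; "wrist_force": force on the tool from outside, world axes, zero at the start; "ft_torque": the same for the moment, N m; "width": finger opening in mm; "finger_force": force on a finger pad.
Only numpy, scipy, OpenCV 4.12 (cv2) and the standard library are available. Lean on these libraries where they do the work, as an engineer would, in place of code of your own. Each camera call takes 0.05 s, during which the arm holds its last target. There are 200 camera calls.

## Task

Carry the tray of three motors over to the V-trough and tip them gently out over its ramped front, from close above, so that all three lie in line in the fold. Set the empty tray down on the bench, take it afresh so that its hooked back is free, and hang it by the hook over the upper rail of the rack. Push the row of motors along the fold until it stands closed up, end to end, against the trough's stop plate; leave the red bin, the tester and the two standing motors where they are.

Things in the scene. Friction and masses are not known exactly. Their poses are not given: they have to be found in the camera images.
- tray: Loose open tray of 2.5 mm bare aluminium, 0.25 kg. Origin: centre of its level underside, z up, x from front to back, y along its 211 mm length. Level floor x -25 to +39 mm, top at z 2.5; end walls 24 mm high. Three lanes, each 67 mm in y, hold one motor each at the start, which leaves no finger room beside dividers or end walls. Motors free to roll.
- tray_hook (a point): Middle of the hook's slot, under its web (tray frame x 51.5, y 0, z 57.5 mm; axes as tray). The tray's back wall (x 39 to 41.5, 60 mm high) turns back and down as a hook open below: web top z 60, lip x 61.5 to 64 down to z 36, slot 20 mm wide. Grip it from above across x (25 mm over all), anywhere along y; fingertips above z 30 mm clear the motors.
- tray_lip (a point): Middle of the tray's front lip, upper edge (tray frame x -50, y 0, z 9 mm; axes as tray). The floor ramps up at 15 degrees to it from x -25; nothing stands on it, so the motors roll out over it when the tray is tipped front-down by more than 15 degrees (25 to 30 is plenty).
- tray_divider0 (a point): Middle of the top edge of the divider at the tray's -y side (tray frame x 10, y -35, z 24 mm; axes as tray). Upright plate 2.5 mm thick in y, x from -20 to +40 mm, rising from the floor (z 2.5). Pinch from above, closing along y, once its lanes are empty.
- tray_divider1 (a point): The same on the divider at the tray's +y side (tray frame x 10, y +35, z 24 mm).
- motor0: Bare steel cylindrical motor, 22 mm diameter, 60 mm long including a 4 mm end boss (8 mm diameter, at +y), 0.1 kg. Origin on its axis at mid-length; y along its axis. At the start it lies along y in the tray's lane at the -y end, free to roll. Lying in the trough's fold its axis is 15.6 mm above the bottom of the fold.
- motor1: Motor like motor0, in the tray's middle lane at the start.
- motor2: Motor like motor0, in the tray's lane at the +y end at the start.
- trough: Fixed level V-trough of 3 mm bare aluminium angle, 270 mm long, on a dark base 80 mm wide. Origin: on the bench under mid-fold; y along the fold, z up. Walls rise at 45 degrees to both sides from the bottom of the fold (z 22 mm) to their inner top edges at x -30 and +30, z 52 mm. The -y end is open; a stop plate closes the +y end.
- trough_stop (a point): Point on the stop plate's inner face at the bottom of the fold (trough frame x 0, y +135, z 22 mm; axes as trough). Plate 64 mm wide, 6 mm thick, top at z 60 mm. Three motors closed up make a row 180 mm long from here towards -y.
- rack: Fixed tray rack, 300 mm wide: two level steel rails of 10 mm diameter along y in front (-x side) of an upright grey plate. Origin on the bench under the upper rail's middle, z up. Plate face at x +18 mm, top z 130. Lower rail axis x -2, z 50 mm: a hung tray's back leans on it, about 10 degrees front-down. End brackets at y -147 and +147 mm.
- rack_rail (a point): Middle of the upper rail, on its axis (rack frame x 0, y 0, z 95 mm; axes as rack). The tray hangs with its front to -x, its hook's lip between this rail and the plate (13 mm, no room for a finger), its web on the rail, within 40 mm of the middle.
- bin: Bystander: loose red plastic bin, 100 x 140 x 60 mm, some motors standing in it. Origin: centre of its underside. Not to be moved.
- tester: Bystander: loose black speed tester, 110 x 120 mm, 67 mm high with a small display. Origin: centre of its underside. Not to be moved.
- standing0: Bystander: motor of the same kind standing on end (60 mm high) on the left (+y) of the rack. Origin: centre of its underside. Not to be moved.
- standing1: Bystander: motor of the same kind standing on end on the right (-y) of the rack. Origin: centre of its underside. Not to be moved.

How it is judged (in metres and radians):
On the way, in this order (a step that is already met when the one before it is completed fails the run):
1. the tray, all three motors lying in it, is held up near the trough (height (world z) of tray above 0.04 m and horizontal distance between tray and trough below 0.25 m and x of motor0 in the frame of tray between -0.045 and 0.04 m and y of motor0 in the frame of tray between -0.105 and 0.105 m and z of motor0 in the frame of tray between 0.005 and 0.035 m and x of motor1 in the frame of tray between -0.045 and 0.04 m and y of motor1 in the frame of tray between -0.105 and 0.105 m and z of motor1 in the frame of tray between 0.005 and 0.035 m and x of motor2 in the frame of tray between -0.045 and 0.04 m and y of motor2 in the frame of tray between -0.105 and 0.105 m and z of motor2 in the frame of tray between 0.005 and 0.035 m), for 0.1 s.
2. all three motors lie in the fold of the trough (x of motor0 in the frame of trough between -0.005 and 0.005 m and z of motor0 in the frame of trough between 0.0335 and 0.0415 m and angle between the y axis of each of motor0, motor1, motor2 and the y axis of trough, either way round below 0.08 rad and y of motor0 in the frame of trough_stop between -0.25 and -0.025 m and x of motor1 in the frame of trough between -0.005 and 0.005 m and z of motor1 in the frame of trough between 0.0335 and 0.0415 m and y of motor1 in the frame of trough_stop between -0.25 and -0.025 m and x of motor2 in the frame of trough between -0.005 and 0.005 m and z of motor2 in the frame of trough between 0.0335 and 0.0415 m and y of motor2 in the frame of trough_stop between -0.25 and -0.025 m), for 0.2 s.
3. the empty tray stands level on the bench, let go (height (world z) of tray below 0.006 m and angle between tray's own z axis and vertical below 0.05 rad and contact force between the fingers and tray below 0.1 N and linear speed of tray below 0.02 m/s), for 0.1 s.
At the end, for the whole second after the job is handed in: Motors at rest in the fold (5 mm sideways, 4 mm in height, 0.08 rad), closed up to the stop plate, all gaps together under 8 mm; tray hanging at rest, its hook's web on the upper rail, within 45 mm of mid-rail, within 0.1 rad along it, tilted under 0.3 rad (x of motor0 in the frame of trough between -0.005 and 0.005 m and z of motor0 in the frame of trough between 0.0335 and 0.0415 m and angle between the y axis of each of motor0, motor1, motor2 and the y axis of trough, either way round below 0.08 rad and y of motor0 in the frame of trough_stop between -0.158 and -0.025 m and linear speed of each of motor0, motor1, motor2, tray below 0.02 m/s and x of motor1 in the frame of trough between -0.005 and 0.005 m and z of motor1 in the frame of trough between 0.0335 and 0.0415 m and y of motor1 in the frame of trough_stop between -0.158 and -0.025 m and x of motor2 in the frame of trough between -0.005 and 0.005 m and z of motor2 in the frame of trough between 0.0335 and 0.0415 m and y of motor2 in the frame of trough_stop between -0.158 and -0.025 m and x of tray_hook in the frame of rack_rail between -0.01 and 0.01 m and z of tray_hook in the frame of rack_rail between 0.002 and 0.01 m and y of tray_hook in the frame of rack_rail between -0.045 and 0.045 m and angle between tray's own z axis and vertical below 0.3 rad and angle between the y axis of tray and the y axis of rack, either way round below 0.1 rad and contact force between tray and rack above 0.5 N); the robot touches nothing.
It fails at once if a bystander is moved by more than 15 mm or knocked over (distance of any of bin, tester, standing0, standing1 from where it was at the start of the episode above 0.015 m or angle between any of bin, tester, standing0, standing1's own z axis and vertical above 0.5 rad).
It fails at once if a motor is thrown or dropped into the trough from high up (faster than 1.4 m/s there) ((linear speed of motor0 above 1.4 m/s and horizontal distance between motor0 and trough below 0.17 m) or (linear speed of motor1 above 1.4 m/s and horizontal distance between motor1 and trough below 0.17 m) or (linear speed of motor2 above 1.4 m/s and horizontal distance between motor2 and trough below 0.17 m)).
It also fails if it takes over 72 s, if anything falls off the work surface, if the arm or the gripper's body presses on something with over 40 N, if the wrist force passes 120 N, or if a joint passes its speed limit or range.

## Working session

There is one attempt and no reset: what is moved stays moved. The work goes in short steps, Python scripts to look and compute and a shell command to move; the robot and the scene stay as the last step left them, time stands still between calls to the robot, and variables do not carry over. Pictures are saved under pics/ and viewed, at most 14 in all, crops included, and the job is handed in when it is done.

```bash
mkdir -p pics; ls
cat > h.py <<'E'
import numpy as np, cv2
from rig import arm, get_image, camera_model, masks_of, spot_point
from scipy.spatial.transform import Rotation as R
def cloud(cam,d,m=None):
    c=camera_model(cam); v,u=np.nonzero((d>0) if m is None else (m&(d>0)))
    z=d[v,u]; p=np.stack([(u-c['cx'])/c['fx']*z,-(v-c['cy'])/c['fy']*z,-z],1)
    r=np.array(c['rotation']); r=r if r.shape==(3,3) else R.from_rotvec(r).as_matrix()
    return p@r.T+np.array(c['position'])
def save(n,img): cv2.imwrite('pics/'+n,img[:,:,::-1])
E
python3 - <<'E'
from h import *
o=arm.observe(); print(o['eef_pos'],o['ee_rot'],o['width'])
for cam in ['top','scene']:
    im,d=get_image(cam); save(cam+'0.png',im)
    print(cam,camera_model(cam)['position'])
    for t in ['tray','tray_hook','tray_lip','tray_divider0','tray_divider1','motor0','trough','trough_stop','rack','rack_rail','bin','tester','standing0','standing1']:
        print(t,[(np.round(x['xyz']).tolist(),round(x['conf'],2)) for x in spot_point(cam,t)][:3])
E
```

```text
pics
[ 184.54172719 -543.99944629  230.38253496] [-3.09799485e+00 -5.10796661e-01 -1.49869285e-04] 85.17231188809927
top [ 482.38787197   15.66666272 1304.01214873]
tray [([464.0, -178.0, -3.0], 0.66)]
tray_hook [([522.0, -179.0, 56.0], 0.79), ([417.0, -171.0, 8.0], 0.28)]
tray_lip [([418.0, -173.0, 9.0], 0.71)]
tray_divider0 [([474.0, -210.0, 21.0], 0.97), ([479.0, -142.0, 26.0], 0.96), ([464.0, -174.0, -2.0], 0.52)]
tray_divider1 [([474.0, -210.0, 21.0], 0.97), ([479.0, -142.0, 26.0], 0.96), ([464.0, -174.0, -2.0], 0.52)]
motor0 [([460.0, -242.0, 12.0], 0.61), ([484.0, -102.0, 15.0], 0.59), ([464.0, -176.0, 16.0], 0.5)]
trough [([508.0, 170.0, 1.0], 0.97)]
trough_stop [([496.0, 308.0, 20.0], 0.95), ([545.0, 519.0, -0.0], 0.32)]
rack [([702.0, -12.0, 5.0], 0.85), ([475.0, -208.0, 24.0], 0.63)]
rack_rail [([697.0, -12.0, 96.0], 0.62)]
bin [([545.0, 520.0, -0.0], 0.67)]
tester [([539.0, -491.0, 2.0], 0.69), ([491.0, 311.0, 22.0], 0.42)]
standing0 [([690.0, -335.0, -4.0], 0.52), ([657.0, 336.0, -1.0], 0.51)]
standing1 [([690.0, -335.0, -4.0], 0.52), ([657.0, 336.0, -1.0], 0.51)]
scene 
[... 241 characters left out ...]
[478.0, -140.0, 26.0], 0.64), ([470.0, -209.0, 23.0], 0.55)]
tray_divider1 [([518.0, -179.0, 57.0], 0.69), ([478.0, -140.0, 26.0], 0.64), ([470.0, -209.0, 23.0], 0.55)]
motor0 [([462.0, -240.0, 9.0], 0.53), ([465.0, -174.0, 10.0], 0.45), ([480.0, -107.0, 16.0], 0.43)]
trough [([505.0, 178.0, -1.0], 0.97)]
trough_stop [([494.0, 308.0, 24.0], 0.8), ([540.0, -496.0, 2.0], 0.33)]
rack [([696.0, -10.0, -3.0], 0.96)]
rack_rail [([692.0, -14.0, 93.0], 0.77)]
bin [([542.0, 518.0, -0.0], 0.97)]
tester [([542.0, -494.0, -4.0], 0.57), ([469.0, -173.0, -6.0], 0.48)]
standing0 [([660.0, 339.0, 0.0], 0.51), ([693.0, -340.0, 0.0], 0.47)]
standing1 [([660.0, 339.0, 0.0], 0.51), ([693.0, -340.0, 0.0], 0.47)]
```

View pics/top0.png

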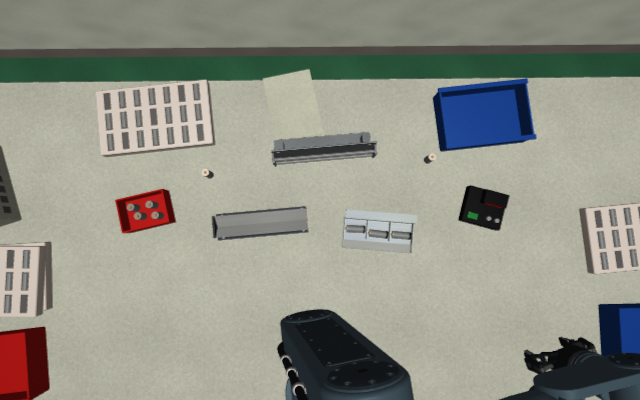

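View pics/scene0.png

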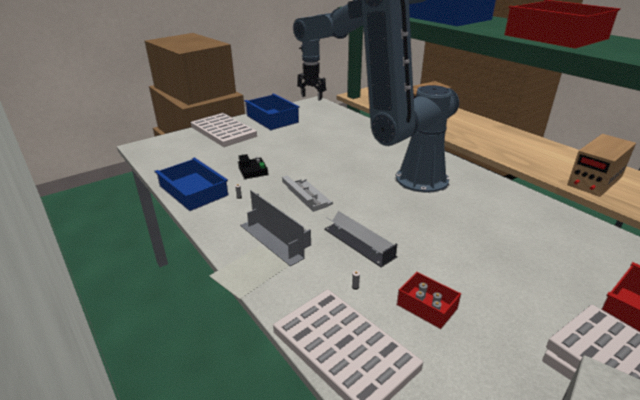

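```bash
cat >> h.py <<'E'
def pts(cam,t,im=None):
    im,d=get_image(cam); m=masks_of(cam,t)
    return [(x['conf'],cloud(cam,d,x['region'])) for x in m]
def box(p):
    (c,s,a)=cv2.minAreaRect(p[:,:2].astype(np.float32)); 
    b=cv2.boxPoints((c,s,a)); return np.round(c,1),np.round(s,1),a,np.round(b).tolist()
E
python3 - <<'E'
from h import *
for cam in ['top','scene']:
    for t,zs in [('tray',[(50,70)]),('trough',[(42,70),(53,70),(5,70)]),('rack',[(90,110),(115,140)])]:
        for c,p in pts(cam,t)[:1]:
            print(cam,t,round(c,2),len(p))
            for lo,hi in zs:
                q=p[(p[:,2]>lo)&(p[:,2]<hi)]
                if len(q)>5: print('  z',lo,hi,len(q),np.round(np.median(q[:,2]),1),np.round(q.mean(0),1),*box(q))
E
```

```text
top tray 0.76 2331
  z 50 70 599 59.0 [ 516.5 -180.2   59. ] [ 517.1 -179.1] [210.7  25.4] 84.54521942138672 [[494.0, -283.0], [520.0, -285.0], [540.0, -75.0], [514.0, -73.0]]
top trough 0.58 2512
  z 42 70 787 47.6 [502.1 189.2  48.3] [502.7 180.1] [ 63.6 275.3] 4.344230651855469 [[461.0, 315.0], [481.0, 40.0], [545.0, 45.0], [524.0, 320.0]]
  z 53 70 98 55.6 [495.7 251.9  57. ] [502.7 180.1] [ 62.7 275.2] 4.239215850830078 [[461.0, 315.0], [482.0, 41.0], [544.0, 45.0], [524.0, 320.0]]
  z 5 70 2266 36.4 [502.3 182.3  34.9] [502.9 178.2] [ 79.7 279. ] 4.398580074310303 [[452.0, 314.0], [474.0, 36.0], [553.0, 42.0], [532.0, 320.0]]
top rack 0.64 2400
  z 90 110 516 98.6 [697.7 -13.3  98.9] [697.5 -12. ] [ 30.1 299.3] 4.329556941986084 [[671.0, 136.0], [694.0, -162.0], [724.0, -160.0], [701.0, 138.0]]
  z 115 140 240 127.5 [712.1  -7.2 126.1] [712.2  -7.9] [  7.5 288.6] 4.157837867736816 [[698.0, 136.0], [719.0, -152.0], [726.0, -152.0], [705.0, 136.0]]
scene tray 0.8 770
  z 50 70 231 59.2 [ 524.1 -171.6   58.7] [ 522.1 -180.4] [213.6  29.8] 83.47889709472656 [[495.0, -285.0], [525.0, -288.0], [549.0, -76.0], [519.0, -73.0]]
scene trough 0.65 1821
  z 42 70 376 48.0 [493.6 207.   48.6] [506.7 179.5] [ 67.8 275.8] 3.419713258743286 [[465.0, 315.0], [481.0, 40.0], [549.0, 44.0], [532.0, 319.0]]
  z 53 70 50 58.6 [501.9 295.6  57.7] [507.4 207.8] [ 62.7 219. ] 4.377504825592041 [[468.0, 315.0], [484.0, 96.0], [547.0, 101.0], [530.0, 319.0]]
  z 5 70 1540 29.4 [506.  194.6  27.8] [510.6 178.2] [ 80.9 278.9] 5.306556701660156 [[457.0, 313.0], [483.0, 36.0], [564.0, 43.0], [538.0, 321.0]]
scene rack 0.79 2712
  z 90 110 275 99.6 [714.1  13.   99.7] [704.7 -11.5] [ 35.2 300.7] 4.826635837554932 [[675.0, 137.0], [700.0, -163.0], [735.0, -160.0], [710.0, 140.0]]
  z 115 140 243 124.0 [7.171e+02 7.000e-01 1.240e+02] [717.5 -12.6] [  9.1 300.8] 4.085517406463623 [[702.0, 137.0], [724.0, -163.0], [733.0, -162.0], [711.0, 138.0]]
```

```bash
cat >> h.py <<'E'
def go(x,y,z,yaw_deg,show=True):
    """yaw: azimuth (deg) of desired closing line's normal x, i.e. closing line at azimuth yaw"""
    o=arm.observe(); M=R.from_rotvec(o['ee_rot']).as_matrix()
    s=M.T@(np.array([x,y,z])-o['eef_pos'])
    a=np.deg2rad(yaw_deg); t=M.T@np.array([np.cos(a),np.sin(a),0])
    r=np.arctan2(-t[0],t[1]); r=(r+np.pi/2)%np.pi-np.pi/2
    print('shift',np.round(s,1),'roll',round(r,3),'| other roll',round(r-np.sign(r)*np.pi,3),'q',np.round(o['qpos'],2),'eef',np.round(o['eef_pos'],1),'tool x',np.round(M[:,0],3),'y',np.round(M[:,1],3),'tilt',np.round(M[:,2],4),'w',round(o['width'],1),'t',round(o['time'],2))
E
python3 - <<'E'
from h import *
go(517.5,-179.5,140,-5.45)
E
```

```text
shift [ 432.5 -238.9   91.3] roll -1.149 | other roll 1.993 q [-1.45  0.18  1.61  0.    1.35 -0.21] eef [ 184.6 -544.6  231.3] tool x [0.947 0.321 0.   ] y [ 0.321 -0.947  0.   ] tilt [ 0.e+00 -1.e-04 -1.e+00] w 85.5 t 2.1
```

```bash
python3 -m handwheel '[432,-239,91,-1.149,432,-239,91,-1.149,432,-239,91,-1.149,432,-239,91,-1.149,432,-239,91,-1.149,432,-239,91,-1.149,432,-239,91,-1.149,432,-239,91,-1.149,432,-239,91,-1.149,432,-239,91,-1.149,432,-239,91,-1.149,432,-239,91,-1.149,432,-239,91,-1.149,432,-239,91,-1.149,432,-239,91,-1.149,432,-239,91,-1.149]' 1
python3 - <<'E'
from h import *
go(517.5,-179.5,45,-5.45)
im,d=get_image('wrist'); save('w1.png',im)
print({k:np.round(v,3) for k,v in camera_model('wrist').items() if k!='rotation'})
print([(np.round(x['xyz'],1),x['conf']) for x in spot_point('wrist','tray_hook')], [(np.round(x['xyz'],1),x['conf']) for x in spot_point('wrist','motor0')])
E
```

```text
time: 3.43
eef_pos: [516.6, -180.6, 140.5]
ee_rot: [2.325, 2.112, -0.0]
wrist_force: [-0.1, -0.6, -0.5]
width: 85.1
finger_force: 0.0
shift [ 1.2  0.8 95.5] roll -0.001 | other roll 3.141 q [-0.55  0.22  1.76 -0.    1.16 -0.46] eef [ 516.6 -180.6  140.5] tool x [ 0.096  0.995 -0.   ] y [ 0.995 -0.096  0.   ] tilt [ 0.e+00 -5.e-04 -1.e+00] w 85.1 t 3.43
{'fx': np.float64(309.707), 'fy': np.float64(309.707), 'cx': np.float64(320.694), 'cy': np.float64(203.439), 'position': array([523.971, -97.998, 283.37 ])}
[(array([ 516.7, -180. ,   54.4]), 0.87)] [(array([ 481. , -105.7,   13.9]), 0.91), (array([ 464.5, -249.6,   10.9]), 0.56), (array([ 468.5, -174.2,   16.9]), 0.55)]
```

View pics/w1.png

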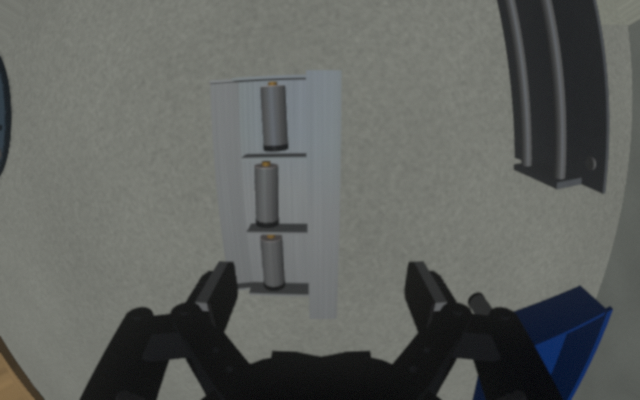

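```bash
python3 -m handwheel '[1,1,30,0,1,1,65,0,1,1,95,0,1,1,95,0]' 1 && python3 -m handwheel '[0,0,0,0,0,0,0,0,0,0,0,0,0,0,0,0,0,0,0,0,0,0,0,0,0,0,0,0,0,0,0,0,0,0,0,0,0,0,0,0]' 0 && python3 -m handwheel '[0,0,-3,0,0,0,-8,0,0,0,-16,0,0,0,-28,0,0,0,-40,0,0,0,-52,0,0,0,-62,0,0,0,-68,0,0,0,-70,0,0,0,-70,0]'
python3 - <<'E'
from h import *
go(517.5,-179.5,45,-5.45)
im,d=get_image('scene'); save('s2.png',cv2.resize(im[130:280,200:460],(780,450)))
print([(np.round(x['xyz'],1),round(x['conf'],2)) for n in ('motor0','tray_hook','tray_lip') for x in spot_point('scene',n)])
E
```

```text
time: 3.92
eef_pos: [513.4, -177.2, 39.7]
ee_rot: [-2.319, -2.104, 0.005]
wrist_force: [-2.4, 0.3, -0.8]
width: 85.2
finger_force: 0.0
time: 4.75
eef_pos: [519.3, -179.4, 47.3]
ee_rot: [2.322, 2.112, 0.001]
wrist_force: [-2.2, 0.8, 7.0]
width: 23.1
finger_force: 59.2
time: 5.58
eef_pos: [518.5, -178.9, 116.1]
ee_rot: [2.323, 2.112, 0.001]
wrist_force: [0.9, -0.8, -4.6]
width: 23.3
finger_force: 59.3
shift [-0.7 -1.  71.1] roll 0.0 | other roll -3.142 q [-0.55  0.25  1.77  0.    1.12 -0.45] eef [ 518.5 -178.9  116.1] tool x [ 0.095  0.995 -0.001] y [ 0.995 -0.095  0.001] tilt [ 1.2e-03 -7.0e-04 -1.0e+00] w 23.3 t 5.58
[(array([ 478.9, -107.8,   85.3]), 0.45), (array([ 466.2, -175.2,   79.6]), 0.42), (array([ 415.4, -167.5,   74.3]), 0.32), (array([ 514.6, -180.5,  127.1]), 0.81), (array([ 412.7, -166.1,   78.7]), 0.77)]
```

View pics/s2.png

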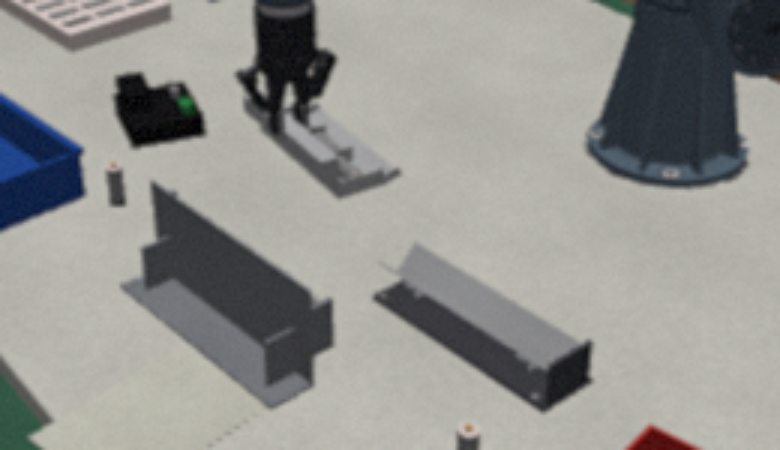

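```bash
python3 -m handwheel '[6,0,-2,-0.005,20,0,-6,-0.015,45,0,-10,-0.03,78,1,-12,-0.045,115,1,-14,-0.06,152,1,-14,-0.08,190,2,-14,-0.1,228,2,-14,-0.12,264,2,-14,-0.135,297,3,-14,-0.15,325,3,-14,-0.16,346,3,-14,-0.168,358,3,-14,-0.171,362,3,-14,-0.171,362,3,-14,-0.171]'
python3 - <<'E'
from h import *
go(556,181,97,4.35)
im,d=get_image('top'); save('t3.png',cv2.resize(im[180:280,180:340],(800,500)))
P=cloud('top',d)
# trough edges seen & tray
for n in ('trough','tray','motor0'):
    for x in masks_of('top',n)[:3]:
        p=cloud('top',d,x['region']); print(n,round(x['conf'],2),len(p),np.round(np.median(p,0),1),*box(p)[:3])
        if n=='tray':
            q=p[p[:,2]>115]; print('hook',np.round(q.mean(0),1),*box(q)[:3])
E
```

```text
time: 7.03
eef_pos: [555.0, 182.4, 129.2]
ee_rot: [-2.133, -2.306, 0.001]
wrist_force: [0.2, -0.2, -4.7]
width: 23.5
finger_force: 59.3
shift [-1.4  0.9 32.2] roll 0.002 | other roll -3.14 q [ 0.11  0.31  1.67 -0.    1.16  0.04] eef [555.  182.4 129.2] tool x [-0.078  0.997 -0.   ] y [ 0.997  0.078 -0.   ] tilt [-4.e-04 -3.e-04 -1.e+00] w 23.5 t 7.03
trough 0.68 375 [506.3  62.4  33.6] [506.3 178.1] [ 84.2 272.8] 2.511871576309204
trough 0.51 66 [653.9 334.   55.1] [628.4 288.4] [133.4  20.5] 62.47416305541992
tray 0.57 1686 [489.2 140.5  87.2] [505.8 189.5] [116.6 232.9] 5.5469970703125
hook [554.3 116.9 157.1] [532.9 138.9] [ 98. 122.] 64.3181381225586
motor0 0.69 169 [507.2 246.9 103.5] [507.1 248.7] [24.4 58.8] 6.394678592681885
motor0 0.52 144 [508.6 107.3 104.3] [509.1 108.5] [21.6 54.5] 4.470229625701904
```

View pics/t3.png

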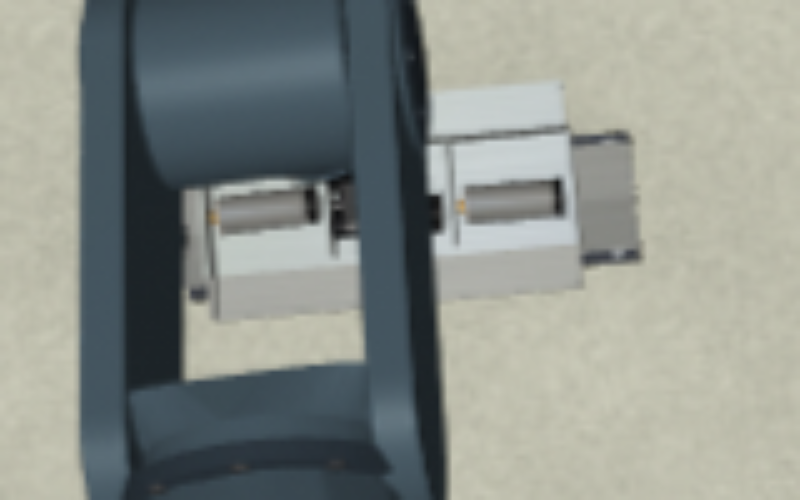

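```bash
python3 -m handwheel '[-1,1,6,0,-1,1,14,0,-1,1,22,0,-1,1,28,0,-1,1,30,0,-1,1,30,0]'; python3 -m handwheel '[0,0,0.7,0,0,0,1.4,0,0,0,1.4,0]';  python3 -m handwheel '[0,0,0.7,0,0,0,1.4,0,0,0,1.4,0]'
```

```text
time: 7.73
eef_pos: [556.1, 180.2, 98.9]
ee_rot: [-2.135, -2.304, 0.002]
wrist_force: [-0.8, -0.6, -3.5]
width: 23.3
finger_force: 59.5
time: 7.98
eef_pos: [556.5, 180.3, 98.6]
ee_rot: [2.135, 2.304, -0.001]
wrist_force: [-4.6, -2.3, 4.9]
width: 23.7
finger_force: 60.4
time: 8.23
eef_pos: [556.8, 180.3, 98.5]
ee_rot: [2.135, 2.304, -0.0]
wrist_force: [-6.3, -2.7, 12.1]
width: 23.2
finger_force: 61.4
```

```bash
python3 -m handwheel '[0,0,-1,0,0,0,-2,0,0,0,-2,0,0,0,-2,0,0,0,-2,0,0,0,-2,0,0,0,-2,0,0,0,-2,0]' 0.6
python3 - <<'E'
from h import *
go(556,181,97,4.35)
for cam in ('top','wrist'):
    im,d=get_image(cam); save(cam+'4.png',im)
    print(cam,[(n,np.round(x['xyz'],1).tolist(),round(x['conf'],2)) for n in ('motor0','tray_hook','tray_lip','trough','trough_stop') for x in spot_point(cam,n)])
E
```

```text
time: 8.9
eef_pos: [556.5, 180.5, 98.4]
ee_rot: [-2.135, -2.304, 0.0]
wrist_force: [0.4, -0.8, -0.2]
width: 51.1
finger_force: 0.0
shift [ 0.5 -0.5  1.4] roll 0.0 | other roll -3.142 q [0.11 0.35 1.68 0.   1.11 0.03] eef [556.5 180.5  98.4] tool x [-0.076  0.997  0.   ] y [ 0.997  0.076 -0.   ] tilt [-1.e-04  0.e+00 -1.e+00] w 51.1 t 8.9
top [('motor0', [508.5, 247.5, 67.2], 0.73), ('motor0', [510.3, 109.0, 66.7], 0.71), ('motor0', [539.0, -496.8, -0.3], 0.23), ('tray_hook', [555.3, 178.8, 113.0], 0.77), ('tray_hook', [700.6, -9.5, 3.6], 0.2), ('tray_lip', [455.1, 170.0, 56.0], 0.82), ('trough_stop', [517.5, 143.0, 71.6], 0.65), ('trough_stop', [493.0, 307.9, 23.3], 0.55)]
wrist [('motor0', [503.5, 172.8, 65.8], 0.83), ('motor0', [506.6, 246.1, 67.0], 0.82), ('motor0', [514.7, 98.6, 63.0], 0.62), ('tray_hook', [553.9, 178.6, 107.4], 0.66), ('tray_lip', [453.0, 176.5, 58.9], 0.68), ('trough', [511.1, 212.1, 72.0], 0.35), ('trough_stop', [495.1, 302.6, 24.1], 0.59)]
```

View pics/wrist4.png

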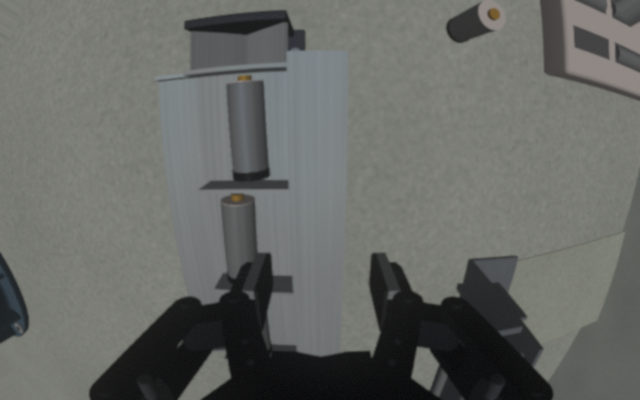

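```bash
python3 -m handwheel '[0,0,0,0,0,0,0,0,0,0,0,0,0,0,0,0,0,0,0,0,0,0,-3,0,0,3,-4,0,0,7,-4,0,0,10,-4,0,0,10,-3,0,0,10,-2,0,0,10,-1,0,0,10,0,0,0,10,1,0,0,10,1,0]' 0
python3 - <<'E'
from h import *
go(556,181,97,4.35); print(arm.observe()['wrist_force'])
E
python3 -m handwheel '[0,0,0,0,0,0,0,0,0,0,0,0,0,0,0,0,0,0,0,0,0,0,0,0,0,0,0,0,0,0,0,0]' 0.6
python3 - <<'E'
from h import *
for cam in ('top','wrist'):
    im,d=get_image(cam); save(cam+'5.png',im)
    print(cam,[(n,np.round(x['xyz'],1).tolist(),round(x['conf'],2)) for n in ('motor0','tray_hook','tray_lip') for x in spot_point(cam,n)])
E
```

```text
time: 10.75
eef_pos: [566.6, 181.2, 98.5]
ee_rot: [2.135, 2.304, 0.0]
wrist_force: [-3.7, -1.3, 4.0]
width: 23.7
finger_force: 60.3
shift [  0.6 -10.6   1.5] roll 0.0 | other roll -3.141 q [ 0.11  0.37  1.66 -0.    1.11  0.03] eef [566.6 181.2  98.5] tool x [-0.076  0.997 -0.   ] y [0.997 0.076 0.   ] tilt [ 2.e-04 -1.e-04 -1.e+00] w 23.7 t 10.75
[-3.66503381 -1.34120033  3.99852508]
time: 11.42
eef_pos: [566.5, 181.3, 97.5]
ee_rot: [-2.135, -2.304, 0.0]
wrist_force: [-1.5, 0.3, 0.2]
width: 51.1
finger_force: 0.0
top [('motor0', [485.1, 245.9, 62.5], 0.65), ('motor0', [494.0, 105.9, 62.6], 0.58), ('motor0', [490.1, 175.6, 61.9], 0.43), ('tray_lip', [467.9, 173.0, 54.7], 0.66)]
wrist [('motor0', [486.4, 241.1, 63.4], 0.84), ('motor0', [492.6, 176.0, 61.2], 0.7), ('tray_hook', [559.6, 179.1, 109.9], 0.64), ('tray_hook', [696.5, -11.9, 0.3], 0.45)]
```

```bash
python3 -m handwheel '[0,-2,-4,0,0,-5,-8,0,0,-5,-8,0]' 0.6; python3 -m handwheel '[0,0,0,0,0,0,0,0,0,0,0,0,0,0,0,0,0,0,0,0,0,0,-3,0,0,3,-4,0,0,7,-4,0,0,12,-4,0,0,15,-4,0,0,15,-3,0,0,15,-2,0,0,15,-1,0,0,15,0,0,0,15,0,0]' 0
python3 - <<'E'
from h import *
go(556,181,97,4.35); print(arm.observe()['wrist_force'])
E
```

```text
time: 12.07
eef_pos: [561.6, 181.0, 106.6]
ee_rot: [2.135, 2.304, 0.001]
wrist_force: [0.6, 0.3, 0.2]
width: 51.4
finger_force: 0.0
time: 13.32
eef_pos: [577.2, 182.0, 106.7]
ee_rot: [2.135, 2.303, 0.002]
wrist_force: [-1.0, -0.2, 4.8]
width: 22.7
finger_force: 60.3
shift [  0.6 -21.2   9.7] roll 0.0 | other roll -3.142 q [ 0.11  0.38  1.63 -0.    1.13  0.03] eef [577.2 182.  106.7] tool x [-0.076  0.997 -0.   ] y [0.997 0.076 0.002] tilt [ 0.0016  0.     -1.    ] w 22.7 t 13.32
[-0.989938   -0.18586527  4.82328244]
```

```bash
python3 -m handwheel '[0,0,0,0,0,0,0,0,0,0,0,0,0,0,0,0,0,0,0,0,0,0,0,0,0,0,0,0,0,0,0,0]' 0.9
python3 - <<'E'
from h import *
for cam in ('top','wrist'):
    im,d=get_image(cam); save(cam+'6.png',im)
    print(cam,[(n,np.round(x['xyz'],1).tolist(),round(x['conf'],2)) for n in ('motor0','tray_hook','tray_lip') for x in spot_point(cam,n)])
    for x in masks_of(cam,'tray')[:1]:
        if cam=='top':
            p=cloud(cam,d,x['region']); print(len(p))
            X=(p[:,:2]-[504.5,177])@np.array([[.997,-.076],[.076,.997]])
            for lo in range(-60,100,5):
                s=(X[:,0]>=lo)&(X[:,0]<lo+5)&(abs(X[:,1])>20)&(p[:,2]<150)
                if s.sum()>3: print(lo,s.sum(),np.round(np.percentile(p[s,2],[20,50,80]),1),end=';')
E
```

```text
time: 13.98
eef_pos: [576.4, 182.0, 105.4]
ee_rot: [-2.135, -2.304, 0.0]
wrist_force: [0.1, 0.2, -0.1]
width: 76.7
finger_force: 0.0
top [('motor0', [511.2, 106.3, 60.1], 0.67), ('motor0', [506.8, 173.8, 58.2], 0.59), ('motor0', [498.9, 242.8, 60.8], 0.44), ('tray_hook', [569.0, 180.6, 117.5], 0.88), ('tray_hook', [693.4, -339.1, -3.9], 0.55), ('tray_lip', [481.5, 172.3, 49.1], 0.57), ('tray_lip', [507.8, 173.5, -3.6], 0.45)]
1639
-60 58 [30.7 34.  39.3];-55 65 [31.5 34.9 37.7];-50 69 [31.1 34.3 39.1];-45 76 [32.  34.4 44. ];-40 77 [31.6 34.5 42.9];-35 77 [31.8 34.6 42.3];-30 77 [30.8 33.2 38.1];-25 78 [31.4 33.9 36.8];-20 76 [31.3 34.5 46.8];-15 81 [31.2 35.9 62.8];-10 80 [32.3 37.3 65.2];-5 83 [32.  56.2 65.3];0 78 [32.7 61.3 66.2];5 79 [33.1 60.9 66.4];10 79 [32.9 61.4 66.6];15 73 [32.8 63.2 67.2];20 63 [30.1 39.  64.3];25 61 [29.9 36.7 64.5];30 48 [31.  34.9 62.6];35 36 [23.7 33.2 35.8];40 33 [25.  32.5 34.7];45 23 [17.2 32.6 34.9];50 10 [17.6 27.7 33.8];wrist [('motor0', [496.8, 242.5, 59.3], 0.82), ('motor0', [504.3, 176.8, 61.5], 0.74), ('motor0', [509.2, 100.3, 54.8], 0.7), ('tray_hook', [571.8, 176.8, 114.7], 0.89), ('tray_hook', [533.7, 141.6, 77.0], 0.51), ('tray_lip', [476.9, 175.0, 53.2], 0.74)]
```

View pics/wrist6.png

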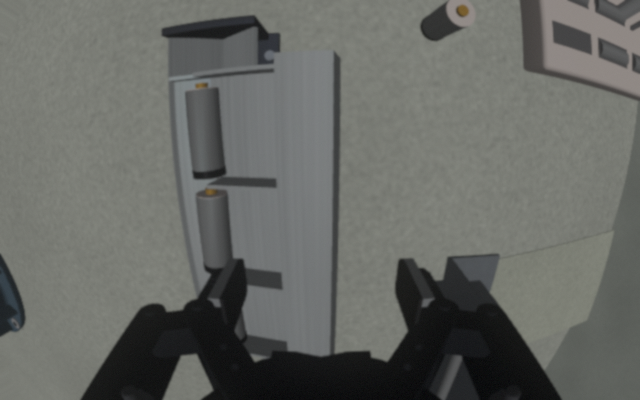

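```bash
python3 -m handwheel '[0,-3,-4,0,0,-6,-7,0,0,-6,-7,0]' 0.9; python3 -m handwheel '[0,0,0,0,0,0,0,0,0,0,0,0,0,0,0,0,0,0,0,0,0,0,0,0,0,0,-2,0,0,2,-3,0,0,4,-3,0,0,6,-3,0,0,6,-2,0,0,6,-1,0,0,6,0,0,0,6,0,0]' 0
python3 - <<'E'
from h import *
go(556,181,97,4.35); print(arm.observe()['wrist_force'])
im,d=get_image('wrist')
print([(n,np.round(x['xyz'],1).tolist(),round(x['conf'],2)) for n in ('motor0','tray_hook','tray_lip') for x in spot_point('wrist',n)])
E
```

```text
time: 14.73
eef_pos: [570.3, 181.7, 113.3]
ee_rot: [2.135, 2.304, 0.001]
wrist_force: [-0.1, -0.9, 0.2]
width: 76.8
finger_force: 0.0
time: 15.9
eef_pos: [577.6, 182.0, 113.8]
ee_rot: [2.134, 2.303, 0.003]
wrist_force: [0.6, -0.2, 4.2]
width: 22.6
finger_force: 59.8
shift [  0.6 -21.7  16.7] roll 0.0 | other roll -3.142 q [ 0.11  0.37  1.62 -0.    1.15  0.03] eef [577.6 182.  113.8] tool x [-0.076  0.997 -0.   ] y [0.997 0.076 0.003] tilt [ 2.6e-03  1.0e-04 -1.0e+00] w 22.6 t 15.9
[ 0.63182242 -0.21109315  4.1866272 ]
[('motor0', [515.7, 100.6, 57.9], 0.81), ('motor0', [507.1, 177.6, 62.2], 0.68), ('tray_hook', [576.1, 179.7, 114.6], 0.59)]
```

```bash
python3 -m handwheel '[0,0,0,0,0,0,0,0,0,0,0,0,0,0,0,0,0,0,0,0]' 0.55; python3 -m handwheel '[0,-1,0,0,0,-2,-1,0,0,-3,-1,0,0,-4,-2,0,0,-5,-2,0,0,-6,-3,0,0,-7,-3,0,0,-8,-3,0,0,-9,-4,0,0,-10,-4,0,0,-11,-4,0,0,-12,-4,0,0,-13,-4,0,0,-13,-4,0]'
python3 - <<'E'
from h import *
go(556,181,97,4.35); print(arm.observe()['wrist_force'])
for cam in ('top','wrist'):
    im,d=get_image(cam); save(cam+'7.png',im)
    print(cam,[(n,np.round(x['xyz'],1).tolist(),round(x['conf'],2)) for n in ('motor0','tray_hook','tray_lip') for x in spot_point(cam,n)])
E
```

```text
time: 16.52
eef_pos: [575.7, 182.1, 111.9]
ee_rot: [-2.135, -2.303, 0.002]
wrist_force: [-1.6, 0.2, -0.2]
width: 47.1
finger_force: 0.6
time: 17.68
eef_pos: [563.2, 181.0, 116.4]
ee_rot: [-2.135, -2.304, 0.0]
wrist_force: [-0.0, -0.6, 0.2]
width: 47.0
finger_force: 0.0
shift [ 0.5 -7.2 19.4] roll 0.0 | other roll -3.141 q [0.11 0.34 1.66 0.   1.14 0.03] eef [563.2 181.  116.4] tool x [-0.076  0.997  0.   ] y [ 0.997  0.076 -0.   ] tilt [-2.e-04 -0.e+00 -1.e+00] w 47.0 t 17.68
[-0.04146879 -0.59041309  0.16517225]
top [('motor0', [490.8, 105.6, 50.9], 0.68), ('motor0', [484.5, 238.2, 56.4], 0.52), ('motor0', [489.8, 175.7, 53.6], 0.42), ('tray_hook', [564.1, 180.3, 124.5], 0.8), ('tray_hook', [543.7, 518.1, -1.5], 0.26), ('tray_lip', [488.3, 174.1, 39.0], 0.77), ('tray_lip', [506.8, 168.9, -2.2], 0.44)]
wrist [('motor0', [488.1, 175.4, 55.8], 0.92), ('motor0', [484.6, 240.8, 56.7], 0.86), ('motor0', [493.5, 100.3, 48.5], 0.64), ('tray_hook', [561.4, 177.7, 129.6], 0.57), ('tray_lip', [484.7, 176.3, 44.7], 0.7)]
```

View pics/wrist7.png

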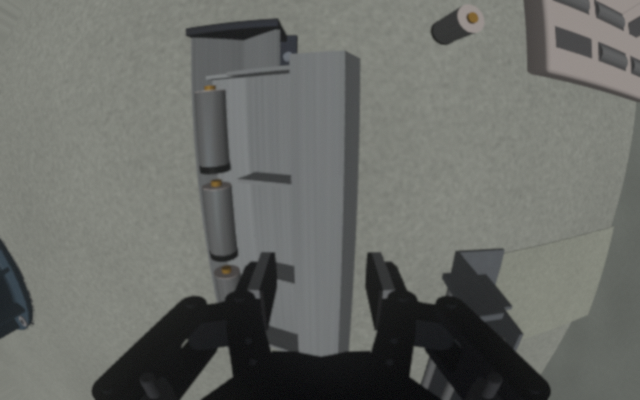

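```bash
python3 -m handwheel '[0,0,-1,0,0,0,-2,0,0,0,-2,0,0,0,-2,0,0,0,-2,0,0,0,-2,0,0,0,-2,0,0,0,-2,0]' 0
python3 - <<'E'
from h import *
go(556,181,97,4.35); print(arm.observe()['wrist_force'])
im,d=get_image('wrist'); save('wrist8.png',im)
print([(n,np.round(x['xyz'],1).tolist(),round(x['conf'],2)) for n in ('motor0','tray_hook','tray_lip') for x in spot_point('wrist',n)])
im,d=get_image('top')
print([(n,np.round(x['xyz'],1).tolist(),round(x['conf'],2)) for n in ('motor0','tray_hook','tray_lip') for x in spot_point('top',n)])
E
```

```text
time: 18.75
eef_pos: [563.9, 181.0, 118.7]
ee_rot: [2.135, 2.304, 0.001]
wrist_force: [2.7, 0.4, -1.7]
width: 24.5
finger_force: 57.3
shift [ 0.6 -7.8 21.7] roll 0.0 | other roll -3.142 q [ 0.11  0.34  1.65 -0.    1.15  0.03] eef [563.9 181.  118.7] tool x [-0.076  0.997 -0.   ] y [0.997 0.076 0.001] tilt [ 8.e-04  0.e+00 -1.e+00] w 24.5 t 18.75
[ 2.65775168  0.44522428 -1.72694394]
[('motor0', [497.4, 98.3, 48.5], 0.77), ('motor0', [487.2, 175.3, 53.8], 0.66), ('motor0', [482.5, 239.9, 55.6], 0.62), ('tray_hook', [560.2, 180.8, 125.5], 0.68), ('tray_lip', [481.0, 178.6, 44.8], 0.92), ('tray_lip', [497.7, 99.1, 49.8], 0.43)]
[('motor0', [484.7, 244.7, 54.7], 0.47), ('motor0', [491.2, 107.4, 53.0], 0.45), ('motor0', [491.4, 174.0, 55.8], 0.45), ('tray_hook', [562.9, 180.9, 126.4], 0.65), ('tray_lip', [488.6, 174.5, 38.6], 0.81), ('tray_lip', [492.7, 308.1, 19.5], 0.37)]
```

```bash
python3 -m handwheel '[0,2,-1,0,0,5,-3,0,0,8,-4,0,0,11,-6,0,0,14,-7,0,0,17,-9,0,0,20,-10,0,0,23,-12,0,0,26,-13,0,0,29,-15,0,0,32,-16,0,0,35,-18,0,0,38,-20,0,0,41,-23,0,0,44,-26,0,0,47,-30,0,0,47,-34,0,0,47,-34,0]'
python3 - <<'E'
from h import *
go(556,181,97,4.35); print(arm.observe()['wrist_force'])
for cam in ('top','wrist'):
    im,d=get_image(cam); save(cam+'9.png',im)
    print(cam,[(n,np.round(x['xyz'],1).tolist(),round(x['conf'],2)) for n in ('motor0','tray_hook','tray_lip') for x in spot_point(cam,n)])
E
```

```text
time: 20.65
eef_pos: [611.1, 184.7, 153.8]
ee_rot: [2.135, 2.303, 0.002]
wrist_force: [-0.2, 0.7, -2.0]
width: 24.5
finger_force: 56.1
shift [  0.5 -55.4  56.7] roll 0.0 | other roll -3.141 q [ 0.11  0.39  1.51 -0.    1.24  0.03] eef [611.1 184.7 153.8] tool x [-0.076  0.997  0.   ] y [0.997 0.076 0.002] tilt [ 1.8e-03  2.0e-04 -1.0e+00] w 24.5 t 20.65
[-0.21983134  0.69794366 -1.95220047]
top [('motor0', [502.0, 244.6, 39.6], 0.68), ('motor0', [508.5, 107.2, 37.5], 0.51), ('motor0', [504.7, 177.3, 35.7], 0.36), ('tray_lip', [533.7, 176.4, 76.7], 0.64)]
wrist [('motor0', [510.5, 103.2, 32.0], 0.72), ('motor0', [498.9, 238.8, 36.2], 0.69), ('motor0', [504.8, 175.2, 38.1], 0.56), ('tray_hook', [610.0, 179.9, 156.4], 0.71), ('tray_lip', [531.8, 179.7, 77.5], 0.75)]
```

View pics/wrist9.png

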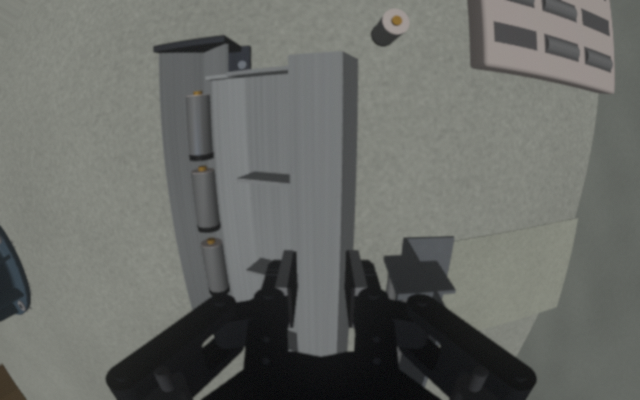

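```bash
python3 -m handwheel '[-6,-2,-5,0,-20,-7,-8,0,-45,-15,-8,0,-78,-26,-8,0,-113,-38,-8,0,-148,-49,-8,0,-183,-61,-8,0,-218,-73,0,0,-252,-84,8,0,-282,-94,18,0,-307,-102,28,0,-324,-108,38,0,-334,-111,46,0,-337,-112,52,0,-337,-112,54,0,-337,-112,54,0]'
python3 - <<'E'
from h import *
go(525,-160,97,4.35); print(arm.observe()['wrist_force'])
for cam in ('top','wrist'):
    im,d=get_image(cam); save(cam+'10.png',im)
    print(cam,[(n,np.round(x['xyz'],1).tolist(),round(x['conf'],2)) for n in ('motor0','tray_hook','tray_lip') for x in spot_point(cam,n)])
E
```

```text
time: 22.38
eef_pos: [524.0, -159.2, 98.1]
ee_rot: [-2.135, -2.303, -0.0]
wrist_force: [1.2, -0.3, -2.5]
width: 24.7
finger_force: 56.2
shift [-0.9  1.   1.1] roll 0.0 | other roll -3.141 q [-0.51  0.28  1.78  0.    1.08 -0.59] eef [ 524.  -159.2   98.1] tool x [-0.076  0.997  0.001] y [ 0.997  0.076 -0.001] tilt [-8.e-04  9.e-04 -1.e+00] w 24.7 t 22.38
[ 1.22643247 -0.26016013 -2.48311105]
top [('motor0', [504.6, 245.6, 40.4], 0.73), ('motor0', [508.5, 107.9, 36.1], 0.63), ('motor0', [505.9, 174.5, 39.4], 0.57), ('tray_hook', [524.9, -161.8, 105.4], 0.93), ('tray_lip', [449.3, -166.9, 22.3], 0.64)]
wrist [('tray_hook', [525.0, -159.9, 104.9], 0.75), ('tray_hook', [496.6, -165.8, 31.2], 0.17), ('tray_lip', [447.5, -164.4, 25.7], 0.64)]
```

```bash
python3 -m handwheel '[0,0,5,0,0,0,11,0,0,0,16,0,0,0,18,0,0,0,20,0,0,0,22,0,0,0,24,0,0,0,26,0,0,0,28,0,0,0,30,0]'; python3 -m handwheel '[0,0,2,0,0,0,4,0,0,0,6,0,0,0,8,0,0,0,8,0]'
```

```text
time: 23.62
eef_pos: [527.1, -160.8, 70.6]
ee_rot: [2.132, 2.3, 0.004]
wrist_force: [5.3, 1.3, 8.4]
width: 23.5
finger_force: 55.2
time: 24.03
eef_pos: [529.3, -161.7, 64.2]
ee_rot: [2.128, 2.296, 0.006]
wrist_force: [7.5, 3.0, 13.0]
width: 23.6
finger_force: 57.1
```

```bash
python3 -m handwheel '[0,0,2,0,0,0,4,0,0,0,6,0,0,0,8,0,0,0,9,0,0,0,10,0,0,0,10,0]'
python3 - <<'E'
from h import *
go(525,-160,97,4.35)
im,d=get_image('top')
print([(n,np.round(x['xyz'],1).tolist(),round(x['conf'],2)) for n in ('tray_hook','tray_lip') for x in spot_point('top',n)])
E
```

```text
time: 24.62
eef_pos: [528.6, -161.8, 54.0]
ee_rot: [2.129, 2.297, 0.005]
wrist_force: [5.7, 1.7, 11.5]
width: 23.3
finger_force: 58.8
shift [  1.9  -3.1 -43.1] roll 0.0 | other roll -3.142 q [-0.51  0.35  1.79  0.    0.99 -0.59] eef [ 528.6 -161.8   54. ] tool x [-0.076  0.997 -0.005] y [0.997 0.076 0.009] tilt [ 0.0091 -0.0042 -1.    ] w 23.3 t 24.62
[('tray_hook', [530.6, -162.9, 64.3], 0.55), ('tray_lip', [432.4, -170.9, 5.5], 0.93), ('tray_lip', [538.2, -491.9, 1.1], 0.65), ('tray_lip', [504.3, 174.8, 38.6], 0.35)]
```

```bash
python3 -m handwheel '[0,0,-4,0,0,0,-4,0,0,0,-5,0,0,0,-6,0,0,0,-8,0,0,0,-10,0,0,0,-30,0,0,0,-60,0,0,0,-75,0,10,-15,-75,0.1,20,-30,-75,0.22,30,-43,-75,0.34]' 0.7
python3 -m handwheel '[0,0,0,0.12,0,0,0,0.24,0,0,0,0.36,0,0,0,0.48,0,0,0,0.6,0,0,0,0.72,0,0,0,0.84,0,0,0,0.96,0,0,0,1.08,0,0,0,1.2,0,0,0,1.231,0,0,0,1.231]' 0.45
python3 - <<'E'
from h import *
go(482.5,-130,90,94.35)
im,d=get_image('wrist'); save('wrist11.png',im)
print([(n,np.round(x['xyz'],1).tolist(),round(x['conf'],2)) for n in ('tray','tray_divider1','tray_hook','tray_lip','rack_rail') for x in spot_point('wrist',n)])
im,d=get_image('top')
print([(n,np.round(x['xyz'],1).tolist(),round(x['conf'],2)) for n in ('tray','tray_hook','tray_divider1','tray_lip','rack_rail') for x in spot_point('top',n)])
E
```

```text
time: 25.77
eef_pos: [478.4, -133.1, 125.8]
ee_rot: [2.5, 1.902, -0.0]
wrist_force: [-0.8, 0.2, 0.0]
width: 59.9
finger_force: 0.0
time: 26.77
eef_pos: [479.0, -133.2, 125.4]
ee_rot: [-3.139, -0.117, 0.0]
wrist_force: [-0.5, 0.2, 0.2]
width: 38.4
finger_force: 0.0
shift [ 3.8 -3.  35.4] roll -0.001 | other roll 3.14 q [-0.51  0.13  1.89 -0.    1.12  0.99] eef [ 479.  -133.2  125.4] tool x [ 0.997  0.075 -0.   ] y [ 0.075 -0.997 -0.   ] tilt [-3.e-04  1.e-04 -1.e+00] w 38.4 t 26.77
[('tray', [480.5, -168.4, -0.4], 0.62), ('tray_divider1', [487.9, -130.6, 16.8], 0.85), ('tray_divider1', [492.7, -199.3, 27.5], 0.63), ('tray_hook', [529.5, -161.8, 56.9], 0.73), ('tray_lip', [429.1, -167.6, 10.9], 0.82), ('tray_lip', [488.8, -129.0, 16.1], 0.42), ('rack_rail', [533.8, -161.7, 58.1], 0.7), ('rack_rail', [487.3, -129.1, 21.2], 0.68)]
[('tray', [507.5, 173.8, 37.1], 0.66), ('tray_divider1', [488.3, -131.8, 27.1], 0.95), ('tray_lip', [431.3, -167.6, 8.5], 0.79), ('tray_lip', [506.1, 176.3, 37.2], 0.63), ('tray_lip', [506.3, 104.2, 37.5], 0.36)]
```

View pics/wrist11.png

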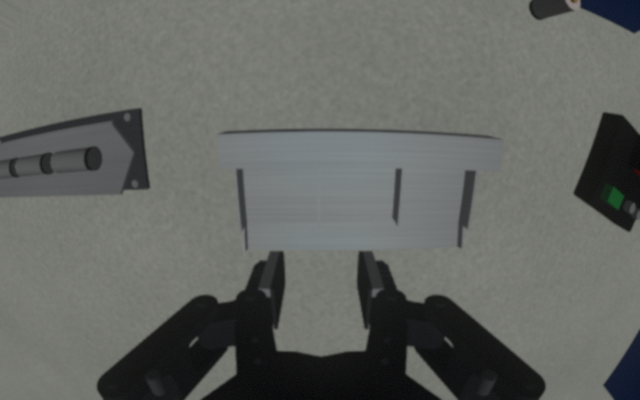

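```bash
python3 -m handwheel '[7,-2,30,0,7,-2,65,0,7,-2,95,0,7,-2,112,0,7,-2,118,0,7,-2,118,0]'; python3 -m handwheel '[0,0,0,0,0,0,0,0,0,0,0,0,0,0,0,0,0,0,0,0,0,0,0,0,0,0,0,0]' 0;  python3 -m handwheel '[0,0,-3,0,0,0,-10,0,0,0,-22,0,0,0,-42,0,0,0,-66,0,0,0,-86,0,0,0,-98,0,0,0,-102,0,0,0,-102,0]'
python3 - <<'E'
from h import *
go(640,23,97,94.35)
im,d=get_image('wrist'); save('wrist12.png',im)
print([(n,np.round(x['xyz'],1).tolist(),round(x['conf'],2)) for n in ('tray','tray_divider1','tray_hook','tray_lip') for x in spot_point('wrist',n)])
E
```

```text
time: 27.87
eef_pos: [484.7, -130.1, 6.0]
ee_rot: [-3.138, -0.119, 0.005]
wrist_force: [0.1, 0.4, 0.2]
width: 38.4
finger_force: 0.0
time: 28.45
eef_pos: [487.3, -131.5, 9.2]
ee_rot: [3.138, 0.119, 0.004]
wrist_force: [-0.8, -0.3, 6.9]
width: 1.2
finger_force: 50.1
time: 29.2
eef_pos: [486.6, -131.0, 110.8]
ee_rot: [3.138, 0.119, 0.003]
wrist_force: [-0.6, -0.5, -2.4]
width: 1.4
finger_force: 49.2
shift [ 164.6 -142.    14. ] roll 0.0 | other roll -3.142 q [-0.5   0.17  1.89  0.    1.08  1.  ] eef [ 486.6 -131.   110.8] tool x [0.997 0.076 0.002] y [ 0.076 -0.997  0.001] tilt [ 0.0022 -0.0012 -1.    ] w 1.4 t 29.2
[('tray', [478.8, -169.7, 101.0], 0.6), ('tray_divider1', [490.4, -129.9, 122.4], 0.91), ('tray_divider1', [490.7, -200.5, 126.9], 0.85), ('tray_divider1', [693.7, -336.3, -2.9], 0.65), ('tray_hook', [533.1, -162.4, 155.5], 0.86), ('tray_hook', [479.8, -170.4, 98.0], 0.53)]
```

```bash
python3 -m handwheel '[4,-4,-2,0,15,-14,-4,0,33,-30,-4,0,57,-52,-4,0,81,-74,-4,0,104,-95,-4,0,124,-114,-4,0,139,-128,-4,0,147,-135,-4,0,149,-137,-4,0,149,-137,-4,0,149,-137,-4,0]'
python3 - <<'E'
from h import *
go(645,18.6,115,94.35)
for i in range(2):
    for cam in ('wrist','top','scene'):
        im,d=get_image(cam); save(cam+'13.png',im)
        print(cam,[(n,np.round(x['xyz'],1).tolist(),round(x['conf'],2)) for n in ('tray_hook','tray_divider1','tray_lip','rack_rail') for x in spot_point(cam,n)[:2]])
E
```

```text
time: 30.45
eef_pos: [623.3, 16.5, 113.0]
ee_rot: [3.139, 0.118, -0.002]
wrist_force: [-1.1, 0.1, -1.7]
width: 1.0
finger_force: 49.2
shift [21.8 -0.4 -2.1] roll -0.0 | other roll 3.141 q [-0.16  0.41  1.57 -0.    1.16  1.33] eef [623.3  16.5 113. ] tool x [ 0.997  0.075 -0.001] y [ 0.075 -0.997  0.   ] tilt [-1.4e-03 -2.0e-04 -1.0e+00] w 1.0 t 30.45
wrist [('tray_hook', [668.5, -16.8, 160.6], 0.7), ('tray_hook', [653.5, 334.9, 1.1], 0.59), ('tray_divider1', [621.4, 18.4, 126.8], 0.92), ('tray_divider1', [628.2, -54.8, 127.7], 0.69), ('rack_rail', [694.2, -13.9, 100.2], 0.62)]
top [('tray_divider1', [629.9, -51.5, 127.5], 0.72), ('tray_divider1', [499.7, 243.4, 38.0], 0.25), ('tray_lip', [570.5, -24.1, 112.9], 0.76), ('rack_rail', [693.0, -11.1, 97.0], 0.62), ('rack_rail', [690.7, -333.4, -3.6], 0.25)]
scene [('tray_hook', [665.3, -15.5, 161.2], 0.97), ('tray_divider1', [629.6, -52.0, 127.4], 0.91), ('tray_divider1', [625.0, 21.7, 127.1], 0.85), ('tray_lip', [565.8, -22.7, 114.7], 0.65), ('rack_rail', [694.4, -12.8, 91.6], 0.86)]
wrist [('tray_hook', [668.9, -12.6, 162.0], 0.66), ('tray_hook', [503.7, 175.3, 38.2], 0.27), ('tray_divider1', [630.7, -51.1, 129.4], 0.94), ('tray_divider1', [627.2, 20.6, 124.5], 0.67), ('tray_lip', [545.0, -496.1, -3.2], 0.75), ('rack_rail', [695.0, -11.6, 98.1], 0.84)]
top [('tray_hook', [544.8, 519.3, -1.6], 0.63), ('tray_divider1', [630.3, -49.8, 125.1], 0.83), ('tray_divider1', [624.5, 21.7, 131.8], 0.79), ('tray_lip', [568.1, -23.9, 111.4], 0.96), ('rack_rail', [624.4, 17.7, 128.0], 0.65), ('rack_rail', [693.7, -10.3, 95.8], 0.59)]
scene [('tray_hook', [665.7, -12.9, 163.6], 0.7), ('tray_divider1', [627.4, -52.3, 130.7], 0.71), ('tray_divider1', [624.4, 19.6, 128.6], 0.68), ('tray_lip', [567.0, -16.0, 107.9], 0.92), ('rack_rail', [693.2, -12.6, 92.3], 0.95)]
```

View pics/wrist13.png

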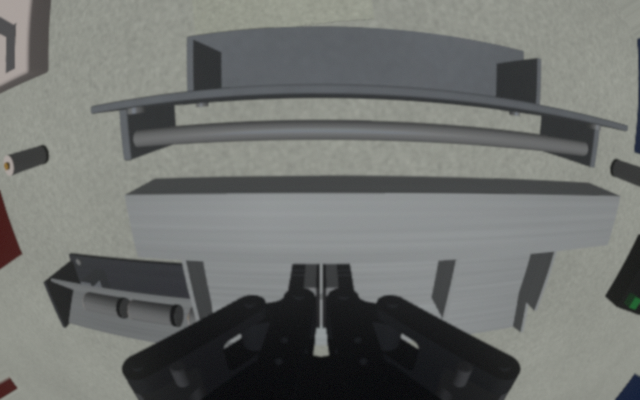

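Run:
```python
from h import *
c=camera_model('wrist'); im,d=get_image('wrist')
Rm=np.array(c['rotation']); Rm=Rm if Rm.shape==(3,3) else R.from_rotvec(Rm).as_matrix()
def un(u,v):
    x,y=u-c['cx'],v-c['cy']; r=np.hypot(x,y); th=r/c['fx']; z=d[v,u]
    p=np.array([x/r*np.tan(th)*z,-y/r*np.tan(th)*z,-z]); return Rm@p+np.array(c['position'])
o=arm.observe(); T=o['eef_pos']; ax=np.array([.997,.0755]); ay=np.array([-.0755,.997])
for u in (200,260,320,400,480,560):
    print(u)
    prev=None
    for v in range(84,262,2 if u in(320,480) else 6):
        if d[v,u]>0:
            p=un(u,v); q=p[:2]-T[:2]; print((v,round(float(q@ax),1),round(float(q@ay),1),round(float(p[2]),1)),end=' ')
    print()
```

```text
200
(84, 98.3, 81.8, 53.3) (90, 89.6, 50.9, 130.6) (96, 87.0, 51.3, 129.9) (102, 85.6, 77.6, 64.8) (108, 81.6, 104.1, -0.4) (114, 76.4, 104.1, 0.2) (120, 71.2, 103.9, 1.3) (126, 72.1, 64.9, 98.0) (132, 69.0, 64.8, 98.9) (138, 65.8, 64.7, 99.7) (144, 50.1, 105.9, 0.1) (150, 44.9, 106.1, 0.7) (156, 39.5, 106.7, 0.4) (162, 34.2, 106.9, 1.1) (168, 28.7, 107.7, 0.5) (174, 23.2, 108.2, 0.5) (180, 54.3, 47.3, 145.7) (186, 54.1, 44.2, 153.8) (192, 54.4, 40.7, 162.5) (198, 53.0, 40.1, 164.6) (204, 50.9, 40.4, 164.6) (210, 48.8, 40.7, 164.4) (216, 46.8, 40.8, 164.8) (222, 44.2, 41.6, 163.8) (228, 42.4, 41.5, 164.8) (234, 40.5, 41.5, 165.5) (240, 37.7, 42.4, 164.3) (246, 35.4, 42.7, 164.6) (252, 33.1, 43.1, 164.6) (258, 30.6, 43.5, 164.6) 
260
(84, 98.2, 49.3, 5.2) (90, 87.8, 25.1, 130.1) (96, 86.1, 31.8, 95.5) (102, 83.4, 50.5, 0.3) (108, 78.4, 50.6, 0.2) (114, 73.4, 50.9, -0.5) (120, 68.4, 50.8, 0.5) (126, 70.6, 31.5, 99.3) (132, 67.7, 31.3, 100.9) (138, 64.3, 31.9, 98.5) (144, 48.1, 51.5, 0.3) (150, 43.1, 51.6, 0.9) (156, 37.7, 52.1, -0.2) (162, 32.5, 52.3, -0.3) (168, 27.4, 52.5, 0.2) (174,
[... 5577 characters left out ...]
02, 103.5, -240.2, 1.0) (108, 97.4, -241.0, 0.7) (114, 86.6, -117.6, 131.6) (120, 84.4, -180.3, 66.1) (126, 79.8, -180.2, 66.8) (132, 75.3, -179.5, 68.2) (138, 72.4, -153.8, 95.7) (144, 68.8, -151.5, 98.8) (150, 65.1, -150.5, 100.6) (156, 57.4, -179.2, 71.9) (162, 41.5, -249.9, 0.8) (168, 35.1, -251.3, 0.9) (174, 28.5, -253.6, 0.2) (180, 22.0, -255.1, 0.4) (186, 54.4, -106.7, 149.7) (192, 54.6, -96.6, 160.3) (198, 53.0, -94.2, 163.4) (204, 50.1, -96.2, 162.3) (210, 47.8, -96.2, 163.1) (216, 45.5, -96.4, 163.7) (222, 42.8, -97.3, 163.7) (228, 40.6, -97.3, 164.6) (234, 37.4, -99.2, 163.8) (240, 34.7, -100.1, 164.0) (246, 31.0, -102.9, 162.5) (252, -65.9, -285.5, -0.0) (258, -74.2, -288.7, 0.3)
```

```bash
python3 -m handwheel '[3,0,0,0,9,0,0,0,16,0,0,0,22,0,0,0,25,0,0,0,25,0,4,0,25,0,10,0,25,0,18,0,25,0,26,0,25,0,34,0,25,0,42,0,25,0,48,0,25,0,52,0,25,0,55,0,25,0,57,0,25,0,57,0]'
python3 - <<'E'
from h import *
go(645,18.6,115,94.35)
E
```

```text
time: 33.33
eef_pos: [649.0, 19.0, 56.2]
ee_rot: [-3.139, -0.119, 0.001]
wrist_force: [0.5, 0.2, -2.0]
width: 0.9
finger_force: 49.2
shift [ -4.    0.1 -58.8] roll -0.0 | other roll 3.141 q [-0.15  0.53  1.52  0.    1.09  1.34] eef [649.   19.   56.2] tool x [ 0.997  0.076 -0.   ] y [ 0.076 -0.997 -0.   ] tilt [-3.e-04  1.e-04 -1.e+00] w 0.9 t 33.33
```

```bash
python3 -m handwheel '[0,0,1,0,0,0,2,0,0,0,3,0,0,0,4,0,0,0,5,0,0,0,5,0]'; python3 -m handwheel '[0,0,1,0,0,0,1.5,0,0,0,1.5,0]'
```

```text
time: 33.83
eef_pos: [649.4, 19.0, 51.8]
ee_rot: [3.139, 0.119, 0.001]
wrist_force: [-1.1, -1.1, -0.7]
width: 1.0
finger_force: 49.5
time: 34.08
eef_pos: [649.9, 19.0, 51.2]
ee_rot: [3.139, 0.119, 0.003]
wrist_force: [-1.4, -0.6, 6.1]
width: 1.1
finger_force: 50.3
```

```bash
python3 -m handwheel '[0,0,-1,0,0,0,-1,0,0,0,-2,0,0,0,-3,0,0,0,-4,0,0,0,-6,0,0,0,-10,0,0,0,-20,0,0,0,-40,0,0,0,-70,0,0,0,-100,0,0,0,-110,0,0,0,-110,0]' 0.35
python3 - <<'E'
from h import *
go(511,47,110,94.35)
for cam in ('wrist','top'):
    im,d=get_image(cam); save(cam+'14.png',im)
    print(cam,[(n,np.round(x['xyz'],1).tolist(),round(x['conf'],2)) for n in ('tray_hook','tray_lip','rack_rail','motor0') for x in spot_point(cam,n)[:3]])
E
```

```text
time: 35.17
eef_pos: [651.8, 18.7, 165.1]
ee_rot: [3.138, 0.119, 0.013]
wrist_force: [-0.0, -0.2, 1.0]
width: 29.9
finger_force: 0.0
shift [-138.7  -39.    53.9] roll 0.0 | other roll -3.142 q [-0.15  0.4   1.47  0.    1.27  1.34] eef [651.8  18.7 165.1] tool x [0.997 0.076 0.008] y [ 0.076 -0.997  0.002] tilt [ 0.0083 -0.0013 -1.    ] w 29.9 t 35.17
wrist [('tray_hook', [687.8, -12.7, 99.0], 0.55), ('tray_hook', [503.3, 179.0, 38.8], 0.3), ('motor0', [495.3, 239.9, 38.8], 0.95), ('motor0', [503.2, 177.2, 35.5], 0.68)]
top [('tray_lip', [600.6, -22.2, 31.3], 0.7), ('rack_rail', [506.4, 175.9, 36.7], 0.29), ('motor0', [504.1, 176.0, 37.6], 0.52), ('motor0', [499.3, 243.5, 39.9], 0.5)]
```

View pics/wrist14.png

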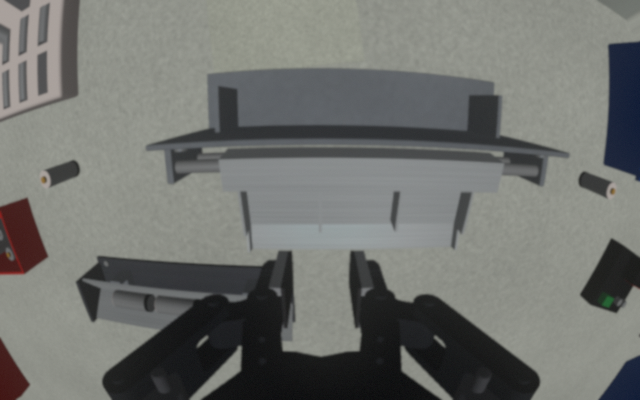

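```bash
python3 -m handwheel '[-12,-4,2,0,-36,-11,10,0,-66,-21,25,0,-96,-31,45,0,-118,-39,60,0,-130,-43,70,0,-135,-44,75,0,-135,-44,75,0,-135,-44,75,0]' 0
python3 - <<'E'
from h import *
go(513.9,52.4,40,94.35)
c=camera_model('wrist'); im,d=get_image('wrist'); save('wrist15.png',im)
print([(n,np.round(x['xyz'],1).tolist(),round(x['conf'],2)) for n in ('trough_stop','motor0') for x in spot_point('wrist',n)[:3]])
im,d=get_image('top')
print([(n,np.round(x['xyz'],1).tolist(),round(x['conf'],2)) for n in ('trough_stop','motor0','tray_hook','tray') for x in spot_point('top',n)[:3]])
E
```

```text
time: 36.42
eef_pos: [512.3, 52.4, 85.6]
ee_rot: [3.139, 0.119, 0.002]
wrist_force: [0.7, -0.1, 0.3]
width: 0.2
finger_force: 0.0
shift [ 1.6  0.1 45.6] roll -0.0 | other roll 3.141 q [-0.13  0.23  1.87 -0.    1.04  1.37] eef [512.3  52.4  85.6] tool x [0.997 0.076 0.001] y [ 0.076 -0.997  0.   ] tilt [ 1.5e-03 -2.0e-04 -1.0e+00] w 0.2 t 36.42
[('trough_stop', [495.6, 306.4, 24.6], 0.8), ('trough_stop', [502.7, 178.2, 39.5], 0.34), ('motor0', [502.6, 177.3, 41.0], 0.74), ('motor0', [496.0, 242.1, 38.2], 0.7), ('motor0', [512.8, 97.8, 33.7], 0.61)]
[('trough_stop', [495.2, 309.2, 20.1], 0.94), ('trough_stop', [651.2, 25.8, 60.7], 0.55), ('trough_stop', [542.2, -492.6, 1.7], 0.28), ('motor0', [498.5, 245.5, 39.0], 0.71), ('motor0', [503.5, 173.8, 38.5], 0.67), ('motor0', [692.0, -11.2, 98.8], 0.15), ('tray_hook', [690.7, -16.8, 100.4], 0.65), ('tray_hook', [652.6, 23.4, 62.2], 0.21), ('tray', [646.3, -18.8, 32.1], 0.69)]
```

View pics/wrist15.png

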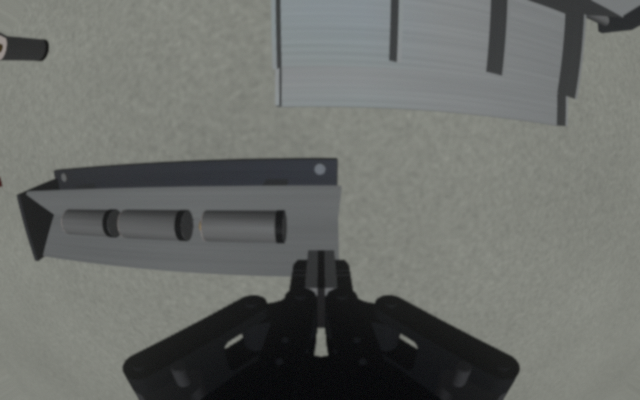

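```bash
python3 -m handwheel '[1,0,12,0,1,0,28,0,1,0,40,0,1,0,45,0,1,0,45,0]'; python3 -m handwheel '[0,-2,0,0,0,-5,0,0,0,-8,0,0,0,-11,0,0,0,-14,0,0,0,-17,0,0,0,-20,0,0,0,-23,0,0,0,-26,0,0,0,-29,0,0,0,-32,0,0,0,-35,0,0,0,-38,0,0,0,-41,0,0,0,-44,0,0,0,-47,0,0,0,-50,0,0,0,-50,0]'
python3 - <<'E'
from h import *
go(504.5,177,40,94.35)
im,d=get_image('top')
print([(n,np.round(x['xyz'],1).tolist(),round(x['conf'],2)) for n in ('trough_stop','motor0') for x in spot_point('top',n)[:3]])
E
```

```text
time: 37.23
eef_pos: [510.5, 52.9, 38.0]
ee_rot: [-3.139, -0.119, 0.006]
wrist_force: [-0.0, 1.0, 0.1]
width: 0.3
finger_force: 0.0
shift [   3.4 -124.2   -2. ] roll -0.0 | other roll 3.141 q [-0.13  0.32  1.89  0.    0.94  1.37] eef [510.5  52.9  38. ] tool x [ 0.997  0.076 -0.004] y [ 0.076 -0.997 -0.001] tilt [-3.8e-03  5.0e-04 -1.0e+00] w 0.3 t 37.23
[('trough_stop', [497.1, 308.3, 20.1], 0.93), ('trough_stop', [541.4, -494.1, 2.3], 0.5), ('motor0', [499.7, 243.5, 38.1], 0.72), ('motor0', [506.8, 177.2, 36.3], 0.5), ('motor0', [652.4, 23.2, 58.4], 0.32)]invalid input
```

```bash
python3 -m handwheel '[0,-2,0,0, 0,-5,0,0, 0,-8,0,0, 0,-11,0,0, 0,-14,0,0, 0,-17,0,0, 0,-20,0,0, 0,-23,0,0, 0,-26,0,0, 0,-29,0,0, 0,-32,0,0, 0,-35,0,0, 0,-38,0,0, 0,-41,0,0, 0,-44,0,0, 0,-47,0,0, 0,-50,0,0, 0,-50,0,0]'
python3 - <<'E'
from h import *
go(504.5,177,40,94.35)
im,d=get_image('top')
print([(n,np.round(x['xyz'],1).tolist(),round(x['conf'],2)) for n in ('trough_stop','motor0') for x in spot_point('top',n)[:3]])
im,d=get_image('wrist'); save('wrist16.png',im)
print([(n,np.round(x['xyz'],1).tolist(),round(x['conf'],2)) for n in ('trough_stop','motor0') for x in spot_point('wrist',n)[:3]])
E
```

```text
time: 38.88
eef_pos: [508.4, 103.2, 40.1]
ee_rot: [-3.139, -0.119, -0.0]
wrist_force: [1.2, -1.7, 2.5]
width: -0.0
finger_force: 1.3
shift [  1.8 -73.8   0.1] roll 0.0 | other roll -3.141 q [-0.03  0.32  1.88  0.    0.95  1.47] eef [508.4 103.2  40.1] tool x [0.997 0.076 0.   ] y [ 0.076 -0.997 -0.   ] tilt [ 2.e-04  3.e-04 -1.e+00] w -0.0 t 38.88
[('trough_stop', [496.5, 307.7, 22.6], 0.64), ('motor0', [499.4, 263.9, 40.0], 0.41)]
[('trough_stop', [498.8, 307.1, 26.2], 0.74), ('motor0', [508.5, 141.0, 33.4], 0.91), ('motor0', [496.9, 261.3, 34.9], 0.81), ('motor0', [501.7, 204.4, 40.1], 0.68)]
```

```bash
python3 -m handwheel '[0,-2,0,0, 0,-4,0,0, 0,-6,0,0, 0,-8,0,0, 0,-10,0,0, 0,-10,0,0]'; python3 -m handwheel '[0,-1,0,0, 0,-2,0,0, 0,-3,0,0, 0,-4,0,0, 0,-4,0,0]'; python3 -m handwheel '[0,-1,0,0, 0,-2,0,0, 0,-3,0,0, 0,-3,0,0]'
```

```text
time: 39.68
eef_pos: [507.3, 113.1, 39.9]
ee_rot: [-3.139, -0.12, 0.001]
wrist_force: [0.1, -1.4, -0.5]
width: -0.2
finger_force: 0.7
time: 40.1
eef_pos: [507.2, 116.8, 40.0]
ee_rot: [-3.139, -0.119, 0.0]
wrist_force: [-0.9, -1.0, 0.2]
width: 0.1
finger_force: 0.9
time: 40.43
eef_pos: [507.4, 118.9, 40.2]
ee_rot: [3.138, 0.12, 0.001]
wrist_force: [0.3, -5.9, 0.7]
width: -0.3
finger_force: 3.1
```

```bash
python3 -m handwheel '[0,-1,0,0, 0,-2,0,0, 0,-2,0,0]'; python3 -m handwheel '[0,2,0,0, 0,8,0,0, 0,20,0,0, 0,30,0,0, 0,34,-20,0, 0,34,-50,0, 0,34,-85,0, -30,60,-110,0, -60,100,-130,0, -90,140,-140,0, -100,180,-150,0, -100,200,-150,0, -100,200,-150,0]'
python3 - <<'E'
from h import *
go(504.5,177,40,94.35)
for cam in ('top','scene'):
    im,d=get_image(cam); save(cam+'17.png',im)
    print(cam,[(n,np.round(x['xyz'],1).tolist(),round(x['conf'],2)) for n in ('trough_stop','motor0','tray_hook','tray_lip','rack_rail','tester','bin','standing0') for x in spot_point(cam,n)[:3]])
a=cv2.imread('pics/top17.png')[110:260,180:420]; b=cv2.imread('pics/scene17.png')[170:270,230:410]
cv2.imwrite('pics/f.png',np.vstack([cv2.resize(a,(480,300)),cv2.resize(b,(480,267))]))
E
```

```text
time: 40.68
eef_pos: [507.7, 119.5, 40.4]
ee_rot: [3.136, 0.12, 0.002]
wrist_force: [0.9, -12.5, 1.7]
width: -0.0
finger_force: 6.2
time: 41.77
eef_pos: [422.2, -91.9, 192.0]
ee_rot: [3.135, 0.109, 0.005]
wrist_force: [1.1, -0.5, 0.0]
width: 0.0
finger_force: 0.0
shift [ 100.4 -263.2  151.2] roll -0.006 | other roll 3.135 q [-0.49 -0.11  1.99 -0.    1.26  1.01] eef [422.2 -91.9 192. ] tool x [0.998 0.07  0.003] y [ 0.07  -0.998  0.004] tilt [ 0.0036 -0.0042 -1.    ] w 0.0 t 41.77
top [('trough_stop', [495.6, 306.8, 22.9], 0.58), ('motor0', [500.9, 218.6, 37.7], 0.6), ('motor0', [497.8, 278.8, 38.0], 0.53), ('motor0', [502.7, 161.0, 38.8], 0.47), ('tray_hook', [690.0, -15.6, 99.0], 0.84), ('tray_hook', [696.4, -13.0, 94.0], 0.21), ('tray_lip', [598.5, -21.0, 31.8], 0.89), ('tray_lip', [658.4, -50.8, 56.2], 0.21), ('rack_rail', [694.1, -10.6, 95.5], 0.66), ('tester', [538.2, -492.7, -0.2], 0.82), ('bin', [503.7, 161.9, 38.1], 0.69), ('bin', [496.1, 279.4, 40.2], 0.67), ('bin', [543.2, 518.4, -2.0], 0.66), ('standing0', [656.4, 334.7, -2.2], 0.44), ('standing0', [690.5, -336.9, -4.2], 0.38)]
scene [('trough_stop', [492.9, 309.3, 21.9], 0.83), ('motor0', [503.2, 159.2, 34.9], 0.64), ('motor0', [493.6, 278.3, 39.1], 0.63), ('motor0', [502.2, 221.9, 33.4], 0.41), ('tray_hook', [687.0, -12.3, 98.4], 0.91), ('tray_lip', [594.4, -19.5, 33.5], 0.74), ('tray_lip', [692.0, -339.0, -1.1], 0.16), ('rack_rail', [693.3, -14.2, 91.7], 0.78), ('tester', [541.5, -493.1, 2.6], 0.93), ('bin', [546.2, 521.6, 2.2], 0.83), ('standing0', [656.4, 338.4, 0.9], 0.56), ('standing0', [695.4, -339.1, 1.3], 0.44), ('standing0', [652.1, 23.8, 59.4], 0.37)]
```

View pics/f.png

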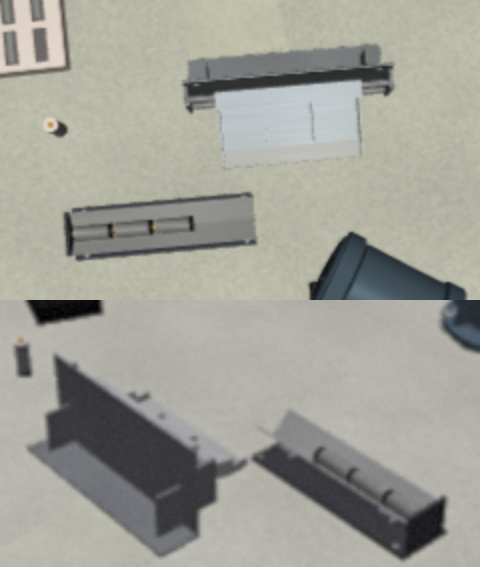

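```bash
python3 -c "
from rig import arm
print(arm.close_job())"
```

```text
the job is handed in; nothing more can be done
None
```

The job is handed in at about 42 s. The last pictures show the three motors closed up in the fold against the stop plate, the empty tray hanging by its hook on the upper rail, and the bystanders where they started. I did not see the judge's verdict.

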